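# Kickstand down, bike frame held upright

### The arm

A 6-joint arm with a two-finger parallel gripper is mounted at the origin on the work surface. World frame = base frame: x ahead of the robot, y to its left, z up, the work surface at z = 0. Lengths are in mm, angles in degrees, forces in N, time in s.
With the tool pointing down it reaches from about 350 to 850 mm from the base axis. Payload 8.1 kg.
Tool frame: the origin (TCP) lies midway between the tips of the shut fingers; the grasp point (between the pads) lies 19 mm behind it (r.grasp_offset is the distance from the TCP to the grasp point, in mm); z points along the fingers, x is the direction in which the jaws open and shut, and the axes are right-handed (so a half turn about z gives the same grasp; the last joint's range is limited). The gripper opens to 85 mm and grips with 20 to 120 N. Pads are 22 mm wide; open, the fingers measure 114 mm over their backs; the gripper's body (76 mm by 85 mm) begins 54 mm behind the grasp point. The pads swing forward as they close: fully open they stand 13 mm farther back than shut.
Start: joints at [-71.242, 7.471, 85.268, -0, 87.261, -4.893], TCP at [240.725, -549.597, 231.292] pointing down, gripper open.
Joint ranges: [-169.43, 169.43], [-51.17, 129.36], [1.28, 143.12], [-76.62, 256.62], [0, 156.53], [-152.29, 152.29]. Speed limits (degrees/s): [136.94, 136.94, 159.86, 180, 180, 180].

### API

Orientations are given as [roll, pitch, yaw] about the fixed x, y, z axes, in that order (R = Rz(yaw) Ry(pitch) Rx(roll)).
In Python, from bench import r, optics, hand_in gives the robot as it stands.
- The arm moves only by the shell command python3 -m pendant 'ROWS' [FORCE]. ROWS is JSON, a list of rows, each a list of 5 numbers: the opening, from 0 (shut) to 1 (fully open), then the shift along the tool's x, y, z in mm, then the turn about the tool's z in degrees. A call has 1 to 10 rows; each row shifts and turns the commanded pose from where the row before left it, along the tool's axes as they then stand; what a row does not reach is not made up. A row lasts 1/10 s, in which the tool goes at most 50 mm and 8.59 degrees, less where a joint would pass 70% of its speed; a pose out of reach is approached as far as the arm can. A call with a gripper value outside its range is refused whole. The fingers move at their own pace and stop on an object; FORCE is the grip in N (left out, the last holds). Time passes only in rows, so rows that do not move let the fingers close. It gives the time, the measured TCP pose, the force and the opening at its end, in the units of the state.
- r.sense(): the state, without advancing time (a new reading comes with each control period).
- optics.snapshot(name): name is "side" or "top"; returns (picture, depth): 420x560x3 uint8, blue, green, red; 420x560 float32, mm along the optical axis (not along the pixel's ray), 0 where there is no reading.
- optics.camera_params(name): a dict with "camera_matrix" (3x3 intrinsics, pixels), "eye" and "orientation" of the camera in the world. Camera axes: x right, y down, z forward; pixel columns grow to the right and rows downward; lengths in mm; the calibration is good to about 2 mm. A picture is of the moment at which its call begins. camera_params takes no time and is no camera call.
- hand_in(): hands the job in, once; it reports no verdict.
Trained networks look in the newest picture that a camera, given by its name, has taken for a name from the list of things; names that differ only in an ending like _2 or _b are one class to them, and where a whole thing is asked for, a point or a joint stands for the part that bears it (a point fixed in the world has none). Each returns a list of dicts, best first, with "score" (0 to 1); they miss things now and then, are a little off and sometimes report something else, mostly with a low value. They report only what shows in the picture. A call takes as long as a camera call.
- optics.search_frame(camera, query): "at" ([x, y, z] in mm, in world coordinates, good to about 4 mm: the middle of the surface that is visible of it).
The state is a dict: "time": time; "joint_pos": joint angles; "qd": joint speeds; "joint_efforts": joint torques, N m; "tool_pos": TCP position; "tcp_rot": TCP orientation; "ft_force": force on the tool from outside, world axes, zero at the start; "wrist_torque": the same for the moment, N m; "finger_gap": finger opening in mm.
Only numpy, scipy, OpenCV 4.12 (cv2) and the standard library are available. Lean on these libraries where they do the work, as an engineer would, in place of code of your own. Each camera call takes 0.05 s, during which the arm holds its last target. There are 200 camera calls.

### The job

The cut-off rear end of a small push bike leans over on its rest in the tilting stand. Flip its kickstand down past its over-centre point so that it snaps fully down, and only then raise the frame until it stands upright, without letting it go over to the other side or disturbing the loose things around it. Finish while still holding the frame upright with the gripper's fingers, kickstand down, so that the gap under the foot can be measured: the frame tips over if it is let go.

Things in the scene. Friction and masses are not known exactly. Their poses are not given: they have to be found in the camera images.
- stand: steel stand fixed to the bench, base plate 190 x 440 x 12 mm. Origin: on the bench, below the middle of the tilt rod. y runs along the bike (wheel at -y, seat post at +y), x points away from the robot (yawed up to 0.35 rad), z up. The frame tilts about a rod along y, 30 mm above the bench. A post 180 mm high at x = -98, y = 100 mm is the rest the frame leans on.
- frame (a joint): lean of the frame about the rod, rad: 0 = upright, 0.35 = as found, leaning on its rest towards the robot (-x of the stand), negative = tipped away, stop at -0.18. The frame (1.6 to 2.6 kg) is top-heavy, heavier on the robot's side: from upright it falls back to the robot, beyond about -0.15 it falls away. Raising it at the seat post takes 3 to 7 N, holding it upright 1 to 2 N.
- seat_post (a point): plain upright round aluminium seat post, 25 mm diameter. Point on its centre line, 25 mm below its flat top, 260 mm from the tilt rod up the frame, at stand y = 100 mm. Bare from 41 mm below the point to 25 mm above it. Site z = up along the post, y = along the bike as the stand's y; turns with the frame.
- kickstand (a joint): angle of the kickstand, rad: 0 = stowed, leg pointing back along the wheel; grows as the foot swings down; 1.57 = fully down, leg along the frame's down direction. An over-centre spring drives it back to 0 below about 0.75 and on to 1.57 above; starting it takes about 5 N at kick_leg, falling to nothing at the centre.
- kick_leg (a point): point on the centre line of the kickstand's round steel leg (12 mm diameter), 86 mm from its pivot axis, on the side of the wheel away from the robot; the leg goes on 35 mm to a rubber foot (19 mm diameter). Turns with the leg: x = along the pivot axis, sideways out of the frame, away from the robot; -y = along the leg to the foot.
- kick_pivot (a point): point on the kickstand's pivot axis (its x axis), at the inner end of the leg, 55 mm out from the frame's middle plane, 120 mm from the tilt rod up the frame, at stand y = 60 mm; same axes as kick_leg, which lies at (33.5, -86, 0) mm in this point's frame.
- spacer: loose steel spacer ring, 44 mm across, 12 mm high, lying on the stand's base plate; origin under its centre
- wrench: steel wrench lying on the bench
- screwdriver: screwdriver lying on the bench
- oil: white oil bottle, 52 mm across, 130 mm high, standing on the bench
- jar: amber glass jar, 70 mm across, 70 mm high, standing on the bench
- tape: roll of black tape, 100 mm across, 24 mm high, lying flat
- bolt_tray: small grey open tray, 120 x 90 x 30 mm, on the bench

How it is judged:
By the outcome, as a careful person would: the job done as asked, in the order asked, and still so for the second after the job is handed in, while the arm keeps its last pose, push and grip.
It also fails if it takes over 48 s, if anything falls off the work surface, if the arm or the gripper's body presses on something with over 40 N, if the wrist force passes 120 N, or if a joint passes its speed limit or range.

## Working session

There is one attempt and no reset: what is moved stays moved. The work goes in short steps, Python scripts to look and compute and a shell command to move; the robot and the scene stay as the last step left them, time stands still between calls to the robot, and variables do not carry over. Pictures are saved under pics/ and viewed, about 8 in all and at most 12, crops included, and the job is handed in when it is done.

```bash
ls; mkdir -p pics; python3 - <<'E'
from bench import r, optics
import cv2, numpy as np
s=r.sense(); print({k:np.round(v,2).tolist() for k,v in s.items()})
for c in("side","top"):
    p,d=optics.snapshot(c); cv2.imwrite(f"pics/{c}0.png",p); np.save(f"{c}0.npy",d)
    k=optics.camera_params(c); print(c,{a:np.round(b,3).tolist() for a,b in k.items()})
    for q in("stand","frame","seat_post","kickstand","kick_leg","kick_pivot","spacer","wrench","screwdriver","oil","jar","tape","bolt_tray"):
        print(c,q,[(np.round(x["at"],0).tolist(),round(x["score"],2)) for x in optics.search_frame(c,q)[:2]])
E
```

```text
pics
{'time': 0.0, 'joint_pos': [-71.24, 7.51, 85.33, -0.0, 87.26, -4.89], 'qd': [0.02, -0.04, -0.05, 0.06, -0.07, 0.04], 'joint_efforts': [0.0, -56.94, -50.06, -0.0, 0.01, -0.0], 'tool_pos': [240.53, -549.04, 230.2], 'tcp_rot': [-179.99, 0.11, -66.35], 'ft_force': [0.44, -0.14, -0.05], 'wrist_torque': [0.03, 0.04, 0.01], 'finger_gap': 85.59}
side {'camera_matrix': [[543.826, 0.0, 282.079], [0.0, 543.826, 216.915], [0.0, 0.0, 1.0]], 'eye': [924.621, -952.759, 929.496], 'orientation': [-124.998, 0.681, 22.799]}
side stand [([533.0, -3.0, 79.0], 0.72)]
side frame [([516.0, -11.0, 165.0], 0.91), ([322.0, 176.0, 18.0], 0.45)]
side seat_post [([520.0, -12.0, 172.0], 0.68)]
side kickstand [([592.0, 45.0, 181.0], 0.59)]
side kick_leg [([590.0, 44.0, 176.0], 0.73)]
side kick_pivot [([591.0, 40.0, 177.0], 0.81)]
side spacer [([437.0, -68.0, 23.0], 0.48)]
side wrench [([336.0, -304.0, 12.0], 0.91)]
side screwdriver [([320.0, 174.0, 16.0], 0.45)]
side oil [([607.0, -398.0, 85.0], 0.89)]
side jar [([445.0, -421.0, 60.0], 0.67), ([592.0, 43.0, 176.0], 0.57)]
side tape [([334.0, -301.0, 7.0], 0.29)]
side bolt_tray [([637.0, 373.0, 15.0], 0.94)]
top {'camera_matrix': [[495.259, 0.0, 272.49], [0.0, 495.259, 203.347], [0.0, 0.0, 1.0]], 'eye': [339.136, -18.129, 1476.408], 'orientation': [-172.953, 0.919, -89.476]}
top stand [([518.0, 63.0, 37.0], 0.82), ([591.0, -379.0, 87.0], 0.63)]
top frame [([507.0, 46.0, 182.0], 0.71)]
top seat_post [([506.0, 44.0, 185.0], 0.78)]
top kickstand [([587.0, 61.0, 180.0], 0.8)]
top kick_leg [([589.0, 57.0, 178.0], 0.67)]
top kick_pivot [([589.0, 60.0, 179.0], 0.55)]
top spacer [([632.0, 367.0, 5.0], 0.19)]
top wrench [([332.0, -291.0, 8.0], 0.59)]
top screwdriver [([322.0, 197.0, 23.0], 0.59)]
top oil [([588.0, -376.0, 88.0], 0.71)]
top jar [([430.0, -398.0, 71.0], 0.96)]
top tape [([457.0, 367.0, 27.0], 0.91)]
top bolt_tray [([589.0, 59.0, 177.0], 0.63), ([629.0, 365.0, 5.0], 0.58)]
```

View pictures.

View pics/side0.png

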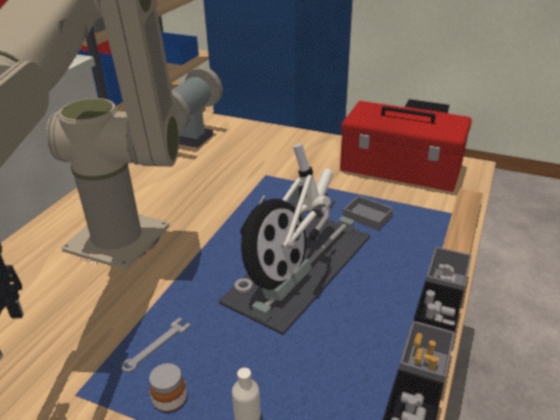

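View pics/top0.png

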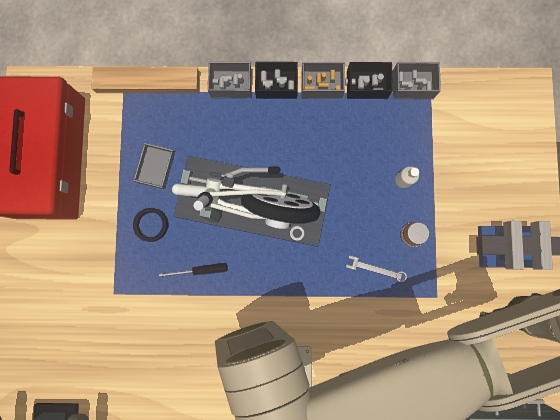

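```bash
cat > h.py <<'E'
import numpy as np, cv2
from scipy.spatial.transform import Rotation as R
from bench import r, optics
def cloud(c,d):
    k=optics.camera_params(c); K=np.array(k["camera_matrix"])
    v,u=np.mgrid[:d.shape[0],:d.shape[1]]
    p=np.stack([(u-K[0,2])/K[0,0]*d,(v-K[1,2])/K[1,1]*d,d],-1)
    return p@R.from_euler("xyz",k["orientation"],degrees=True).as_matrix().T+k["eye"]
def proj(c,p):
    k=optics.camera_params(c); q=(np.atleast_2d(p)-k["eye"])@R.from_euler("xyz",k["orientation"],degrees=True).as_matrix()
    q=q@np.array(k["camera_matrix"]).T; return q[:,:2]/q[:,2:]
E
python3 - <<'E'
from h import *
for c,b in(("top",(165,145,340,255)),("side",(215,130,385,330))):
    im=cv2.imread(f"pics/{c}0.png"); d=np.load(f"{c}0.npy"); P=cloud(c,d); x0,y0,x1,y1=b
    m=np.zeros(d.shape,bool); m[y0:y1,x0:x1]=1
    g=im.max(-1).astype(int)-im.min(-1)
    print(c,"bench z",np.median(P[m&(g>40)][:,2]))
    k=m&(g<25)&(P[...,2]>4)&(P[...,2]<20); k=cv2.morphologyEx(k.astype(np.uint8),cv2.MORPH_OPEN,np.ones((3,3)))>0
    q=P[k]; print(c,"plate",k.sum(),np.median(q[:,2]),cv2.minAreaRect(q[:,:2].astype(np.float32)))
    hi=m&(P[...,2]>240); print("high",hi.sum(),P[hi][np.argsort(-P[hi][:,2])[:400:25]].round(0).tolist())
    cv2.imwrite(f"pics/{c}0c.png",cv2.resize(im[y0:y1,x0:x1],None,fx=4.4 if c=="top" else 3,fy=4.4 if c=="top" else 3,interpolation=cv2.INTER_CUBIC))
E
```

```text
top bench z 1.215495311363611
top plate 4252 12.239854356701699 ((529.8931274414062, 69.20539855957031), (439.9661865234375, 190.52972412109375), 78.80741119384766)
high 257 [[339.0, -18.0, 1476.0], [339.0, -18.0, 1476.0], [339.0, -18.0, 1476.0], [484.0, 183.0, 303.0], [477.0, 174.0, 299.0], [477.0, 172.0, 297.0], [468.0, 184.0, 294.0], [494.0, 172.0, 280.0], [503.0, 182.0, 264.0], [509.0, 171.0, 243.0], [514.0, 189.0, 240.0]]
side bench z 1.0406082089867255
side plate 5137 11.79842612073935 ((552.3370361328125, 133.91624450683594), (581.116943359375, 190.04063415527344), 77.61077880859375)
high 393 [[925.0, -953.0, 929.0], [925.0, -953.0, 929.0], [925.0, -953.0, 929.0], [925.0, -953.0, 929.0], [925.0, -953.0, 929.0], [486.0, 180.0, 301.0], [473.0, 172.0, 297.0], [487.0, 170.0, 292.0], [480.0, 169.0, 286.0], [486.0, 173.0, 279.0], [499.0, 167.0, 273.0], [504.0, 177.0, 266.0], [492.0, 166.0, 261.0], [487.0, 171.0, 255.0], [510.0, 175.0, 249.0], [520.0, 170.0, 242.0]]
```

View pics/top0c.png

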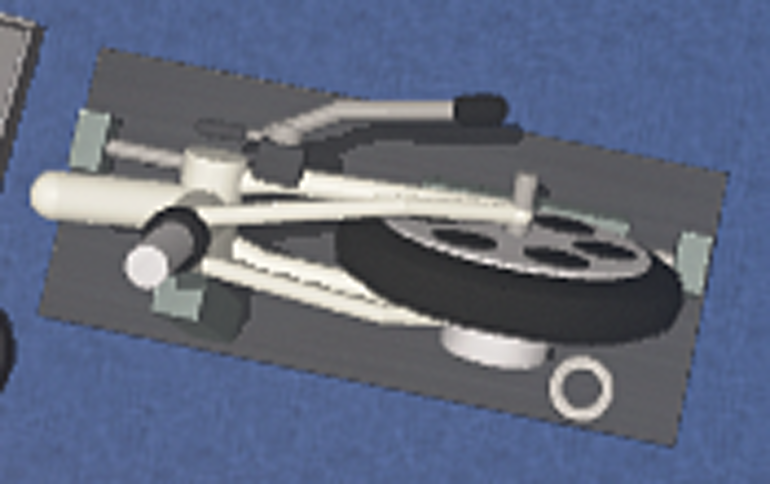

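View pics/side0c.png

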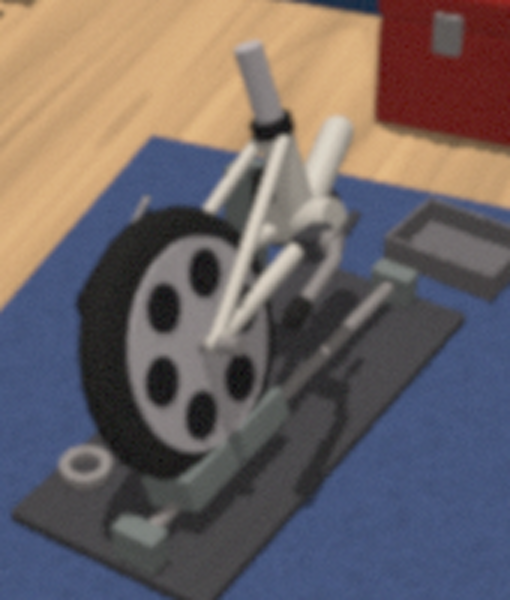

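```bash
cat >> h.py <<'E'
def ray(c,uv):
    k=optics.camera_params(c); d=np.linalg.solve(np.array(k["camera_matrix"]),[*uv,1]); return np.array(k["eye"]),R.from_euler("xyz",k["orientation"],degrees=True).as_matrix()@d
def atz(c,uv,z): e,d=ray(c,uv); return e+d*(z-e[2])/d[2]
def tri(a,b):
    (e,d),(f,g)=ray("top",a),ray("side",b); s=np.linalg.lstsq(np.c_[d,-g],f-e,rcond=None)[0]
    return (e+d*s[0]+f+g*s[1])/2, np.linalg.norm(e+d*s[0]-f-g*s[1])
def stand2w(p,O,yaw): return R.from_euler("z",yaw,degrees=True).apply(p)+np.array([O[0],O[1],0])
def fr(x,y,h,lean): # frame coords (sideways, along, up) -> stand
    return np.array([x*np.cos(lean)-h*np.sin(lean), y, 30+x*np.sin(lean)+h*np.cos(lean)])
def leg(th,lean,l=86,x=88.5): return fr(x,60-l*np.cos(th),120-l*np.sin(th),lean)
E
python3 - <<'E'
from h import *
T=lambda a,b:(a/4.4+165,b/4.4+145)
S=lambda a,b:(a/3+215,b/3+130)
yaw=-11.2; Rz=R.from_euler("z",-yaw,degrees=True)
C=np.array([529.9,69.2,0])
top,e=tri(T(147,268),S(249,47)); print("post top",top,e,"rel",Rz.apply(top-C))
for n,uv in(("blkL",T(90,140)),("blkR",T(693,262))): p=atz("top",uv,40); print(n,p,Rz.apply(p-C))
foot,e=tri(T(492,107),S(298,310)); print("foot",foot,e,"rel",Rz.apply(foot-C))
base,e=tri(T(195,218),S(272,125)); print("collar",base,e,Rz.apply(base-C))
for n,p in(("seatpost top",fr(0,100,285,.35)),("leg",leg(0,.35)),("foot end",leg(0,.35,121)),("pivot",fr(55,60,120,.35)),("rest",[-98,100,180])): print(n,np.round(p))
E
```

```text
post top [480.01012835 181.99859311 293.34821078] 5.077374012407779 rel [-70.84908834 100.96003457 293.34821078]
blkL [593.54662692 264.10412586  40.        ] [ 24.57741036 203.55456835  40.        ]
blkR [ 514.03861949 -139.39264035   40.        ] [  24.95655319 -207.70085087   40.        ]
foot [593.4893982   -5.07221117 180.33508952] 6.650425268396322 rel [ 76.80456274 -60.50646294 180.33508952]
collar [512.49652139 162.89640504 236.40235446] 2.4131159615611426 [-35.27109251  88.53161818 236.40235446]
seatpost top [-98. 100. 298.]
leg [ 42. -26. 173.]
foot end [ 42. -61. 173.]
pivot [ 11.  60. 162.]
rest [-98 100 180]
```

```bash
python3 -m pendant '[[0,0,0,-14,6.97],[0,0,0,-14,6.97],[0,0,0,-14,6.97],[0,0,0,-14,6.97],[0,0,0,-14,6.97]]' 30 && python3 -m pendant '[[0,-42,-15.5,0,0],[0,-42,-15.5,0,0],[0,-42,-15.5,0,0],[0,-42,-15.5,0,0],[0,-42,-15.5,0,0],[0,-42,-15.5,0,0],[0,-42,-15.5,0,0]]' && python3 -m pendant '[[0,-42,-15.5,0,0],[0,-42,-15.5,0,0],[0,-42,-15.5,0,0],[0,-42,-15.5,0,0],[0,-42,-15.5,0,0],[0,-42,-15.5,0,0],[0,-42,-15.5,0,0],[0,-42,-15.5,0,0],[0,0,0,0,0],[0,0,0,0,0]]'
```

```text
time: 1.9
tool_pos: [240.7, -549.6, 301.9]
tcp_rot: [-180.0, -0.0, -101.5]
ft_force: [0.3, -0.4, 0.1]
finger_gap: 12.6
time: 2.6
tool_pos: [404.9, -280.7, 301.6]
tcp_rot: [-180.0, -0.0, -101.2]
ft_force: [-0.3, 0.7, -0.2]
finger_gap: -0.1
time: 3.6
tool_pos: [591.2, 24.2, 300.8]
tcp_rot: [179.9, -0.0, -101.1]
ft_force: [-0.4, 0.2, 0.7]
finger_gap: 0.2
```

```bash
python3 -m pendant '[[0,0,0,35,0],[0,0,0,35,0],[0,0,0,30,0],[0,0,0,0,0]]'; python3 - <<'E'
from h import *
p,d=optics.snapshot("side"); t=r.sense()["tool_pos"]; print(t,proj("side",t))
x0,y0=215,130; c=cv2.resize(p[130:300,250:420],None,fx=3.5,fy=3.5,interpolation=cv2.INTER_CUBIC)
O=[556,64]; 
for q,col in((stand2w(leg(0,.35),O,-11.2),(0,0,255)),(stand2w(leg(0,.35,121),O,-11.2),(0,255,0)),(stand2w(fr(55,60,120,.35),O,-11.2),(255,0,0)),(t,(255,0,255))):
    u=(proj("side",q)[0]-[250,130])*3.5; cv2.circle(c,tuple(int(a) for a in u),3,col,-1)
cv2.imwrite("pics/s1.png",c)
E
```

```text
time: 4.0
tool_pos: [587.6, 21.9, 196.2]
tcp_rot: [179.5, -0.1, -101.3]
ft_force: [-0.6, -0.5, 0.8]
finger_gap: -0.1
[589.1409092   22.01271223 199.35332927] [[315.34463245 220.1231472 ]]
```

View pics/s1.png

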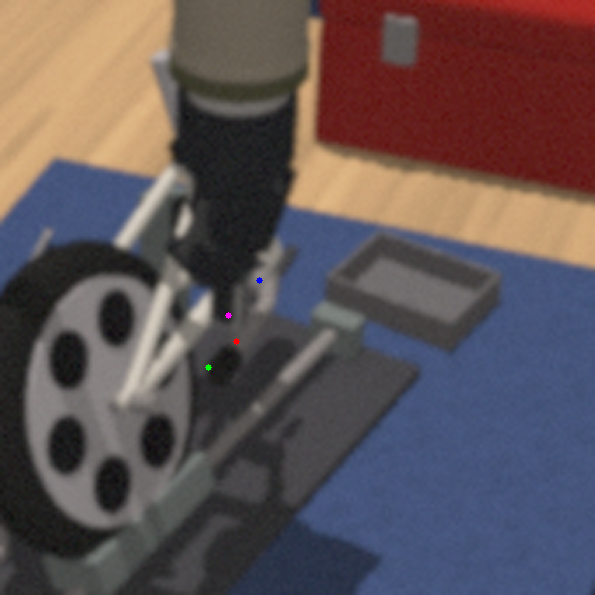

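```bash
python3 -m pendant '[[0,0,-6.5,8,0],[0,0,0,8,0],[0,0,-2,7,0],[0,0,-2,7,0],[0,0,-2,7,0],[0,0,-2,7,0],[0,0,0,0,0]]';  python3 - <<'E'
from h import *
p,d=optics.snapshot("side"); s=r.sense(); t=s["tool_pos"]; print(t,s["ft_force"],s["wrist_torque"])
c=cv2.resize(p[130:300,250:420],None,fx=3.5,fy=3.5,interpolation=cv2.INTER_CUBIC)
cv2.imwrite("pics/s2.png",c)
E
```

```text
time: 4.75
tool_pos: [605.5, 20.4, 156.6]
tcp_rot: [180.0, -0.0, -101.2]
ft_force: [-0.0, -1.0, 3.0]
finger_gap: -0.1
[605.27698908  20.299498   156.86929396] [ 0.5178551  -0.25131986  2.42500396] [ 0.02595353 -0.03941641 -0.02834663]
```

View pics/s2.png

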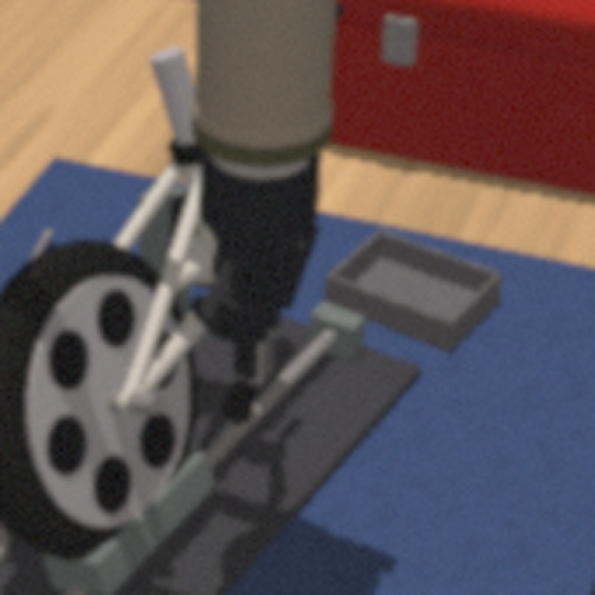

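```bash
python3 -m pendant '[[0,-2.5,-2,6,0],[0,-2.5,-2,6,0],[0,-2.5,-2,6,0],[0,-2.5,-2,6,0],[0,-4.2,-2,4.5,0]]';python3 -m pendant '[[0,-4.2,-2,4.5,0],[0,-4.2,-2,4.5,0],[0,-4.2,-2,4.5,0],[0,-5,-1,3,0],[0,-5,-1,3,0],[0,0,0,0,0],[0,0,0,0,0]]';  python3 - <<'E'
from h import *
p,d=optics.snapshot("side"); s=r.sense(); t=s["tool_pos"]; print(t,s["ft_force"],s["wrist_torque"])
c=cv2.resize(p[130:300,250:420],None,fx=3.5,fy=3.5,interpolation=cv2.INTER_CUBIC)
cv2.imwrite("pics/s3.png",c)
E
```

```text
time: 5.3
tool_pos: [617.6, 32.7, 127.6]
tcp_rot: [179.9, -0.0, -101.2]
ft_force: [-0.1, -2.0, 0.4]
finger_gap: -0.2
time: 6.0
tool_pos: [630.2, 53.2, 109.4]
tcp_rot: [-180.0, -0.0, -101.2]
ft_force: [0.2, -0.3, -0.7]
finger_gap: 0.1
[630.26171199  53.03005591 109.47165878] [-0.59375853  0.65731518  0.6325222 ] [-0.00422144 -0.01253882  0.00422533]
```

View pics/s3.png

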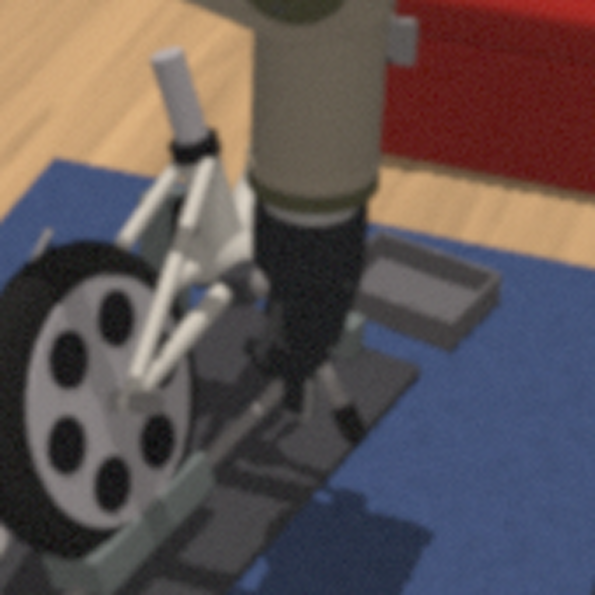

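```bash
python3 -m pendant '[[0,0,0,-40,0],[0,0,0,-40,0],[0,0,0,-40,0],[1,0,0,-40,0],[1,0,0,-40,0],[1,0,0,-30,0],[1,0,0,0,0]]' 30;python3 -m pendant '[[1,-19,32.9,0,0],[1,-19,32.9,0,0],[1,-19,32.9,0,0],[1,-19,32.9,0,0],[1,-19,32.9,0,0],[1,0,0,0,0],[1,0,0,0,0]]';  python3 - <<'E'
from h import *
s=r.sense(); t=s["tool_pos"]; print(t)
p,d=optics.snapshot("side"); a=p[100:250,230:400]; P=cloud("side",d)
for q in("seat_post","kick_leg","kickstand"): print(q,[(np.round(x["at"]).tolist(),round(x["score"],2)) for x in optics.search_frame("side",q)[:2]])
print(proj("side",t), proj("side",[[480,179,297],[488,178,274]]))
cv2.imwrite("pics/s4.png",cv2.resize(p[60:300,230:410],None,fx=2.5,fy=2.5,interpolation=cv2.INTER_CUBIC))
E
```

```text
time: 6.75
tool_pos: [632.1, 52.8, 346.6]
tcp_rot: [-179.4, 0.1, -101.2]
ft_force: [0.1, 0.5, 0.1]
finger_gap: 58.4
time: 7.45
tool_pos: [486.7, 178.5, 339.2]
tcp_rot: [-180.0, -0.0, -101.1]
ft_force: [0.6, -0.1, 0.1]
finger_gap: 85.7
[486.74787008 178.5024232  339.16589046]
seat_post [([519.0, -12.0, 164.0], 0.93)]
kick_leg [([624.0, 115.0, 123.0], 0.6)]
kickstand [([620.0, 108.0, 127.0], 0.6)]
[[299.11512418 130.23068038]] [[296.56728565 145.08273338]
 [299.3488238  153.97789682]]
```

View pics/s4.png

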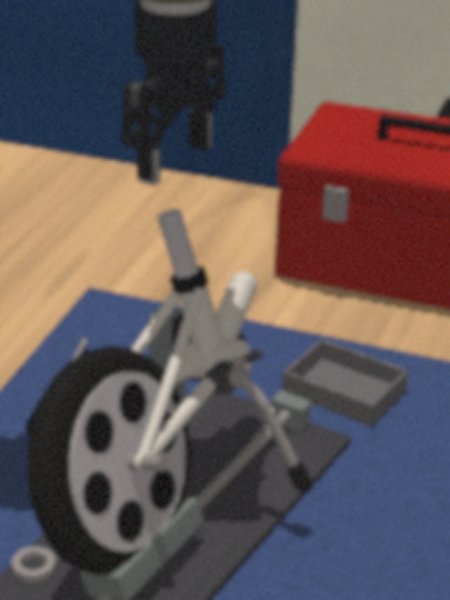

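```bash
python3 -m pendant '[[1,0,0,30,0],[1,0,0,30,0],[1,0,0,20,0],[1,0,0,0,0],[0.2,0,0,0,0],[0.2,0,0,0,0],[0.2,0,0,0,0],[0.2,0,0,0,0],[0,0,0,0,0]]' 30;python3 -m pendant '[[0,0,0,0,0],[0,0,0,0,0],[0,0,0,0,0]]'
```

```text
time: 8.55
tool_pos: [488.2, 179.8, 260.9]
tcp_rot: [-179.9, 0.2, -101.2]
ft_force: [2.7, 7.2, 2.2]
finger_gap: 23.9
time: 8.85
tool_pos: [488.2, 179.7, 260.9]
tcp_rot: [-179.8, 0.2, -101.1]
ft_force: [2.3, 6.0, 2.5]
finger_gap: 24.0
```

```bash
python3 -m pendant '[[0,0,-4.4,-1.5,0],[0,0,-4.4,-1.5,0],[0,0,-4.4,-1.4,0],[0,0,-4.5,-1.3,0],[0,0,-9,-2.4,0],[0,0,-9.1,-2.1,0],[0,0,-9.2,-1.8,0],[0,0,0,0,0]]';python3 -m pendant '[[0,0,-4.6,-0.8,0],[0,0,-4.6,-0.7,0],[0,0,-9.2,-1.1,0],[0,0,-9.3,-0.8,0],[0,0,-4.6,-0.3,0],[0,0,-4.6,-0.2,0],[0,0,0,0,0]]'; python3 - <<'E'
from h import *
for c in("side","top"):
    p,d=optics.snapshot(c); cv2.imwrite(f"pics/{c}5.png",p); np.save(f"{c}5.npy",d)
    for q in("frame","seat_post","kick_leg","kickstand","kick_pivot"): print(c,q,[(np.round(x["at"]).tolist(),round(x["score"],2)) for x in optics.search_frame(c,q)[:2]])
s=r.sense(); print(s["tool_pos"],s["ft_force"],s["wrist_torque"],s["finger_gap"])
cv2.imwrite("pics/s5.png",cv2.resize(cv2.imread("pics/side5.png")[80:320,215:405],None,fx=2.5,fy=2.5,interpolation=cv2.INTER_CUBIC))
E
```

```text
time: 9.65
tool_pos: [531.5, 171.2, 271.7]
tcp_rot: [179.9, 0.2, -101.1]
ft_force: [-2.6, 8.7, 0.1]
finger_gap: 24.2
time: 10.35
tool_pos: [567.5, 164.1, 275.3]
tcp_rot: [179.9, 0.1, -101.1]
ft_force: [-1.7, 7.0, -0.7]
finger_gap: 24.3
side frame [([552.0, -20.0, 168.0], 0.8)]
side seat_post [([553.0, -18.0, 169.0], 0.57)]
side kick_leg [([642.0, 107.0, 106.0], 0.61)]
side kickstand [([644.0, 101.0, 108.0], 0.67)]
side kick_pivot [([647.0, 102.0, 105.0], 0.81)]
top frame [([525.0, 14.0, 196.0], 0.89)]
top seat_post [([525.0, 11.0, 201.0], 0.6), ([433.0, -67.0, 25.0], 0.29)]
top kick_leg [([633.0, 110.0, 144.0], 0.42)]
top kickstand [([609.0, 336.0, 17.0], 0.56)]
top kick_pivot [([592.0, -376.0, 86.0], 0.65)]
[567.10323202 164.17014824 275.21715909] [-0.60690286  7.27171566 -2.32873646] [ 1.0895217   0.33971201 -0.02564695] 24.056362837989784
```

View pics/s5.png

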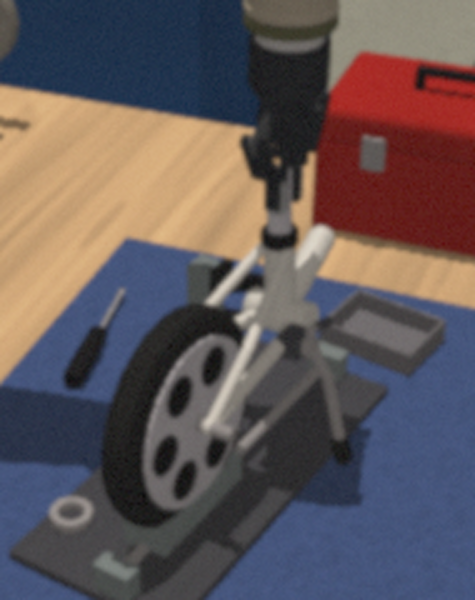

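```bash
cat > icp.py <<'E'
from h import *
from scipy.spatial import cKDTree
from scipy.optimize import least_squares
import sys
def stand_pts(f,c):
    d=np.load(f); P=cloud(c,d); P=P[d>0]; Q=R.from_euler("z",11.2,degrees=True).apply(P-[556,64,0])
    return Q[(np.abs(Q[:,0])<150)&(np.abs(Q[:,1])<190)&(Q[:,2]>70)&(Q[:,2]<320)]
def run(n):
  for c in("side","top"):
    A=stand_pts(f"{c}0.npy",c); B=stand_pts(f"{c}{n}.npy",c)
    # as-found points: drop the rest post and the kickstand (moved on its own)
    A=A[(A[:,1]<60)&(A[:,2]<250)&~(A[:,0]>15)]; T=cKDTree(B)
    def res(p):
        a=p[0]; q=A-[p[1],0,30]; x=q[:,0]*np.cos(a)+q[:,2]*np.sin(a); z=-q[:,0]*np.sin(a)+q[:,2]*np.cos(a)
        d=T.query(np.c_[x+p[1],A[:,1],z+30])[0]; return d
    s=min((least_squares(res,[a0,0],loss="soft_l1",f_scale=3,diff_step=1e-3,x_scale=[.01,1]) for a0 in(.28,.31,.34,.37)),key=lambda s:s.cost)
    print(c,len(A),len(B),"turned",s.x[0].round(4),"rod x",s.x[1].round(1),"med res",np.median(res(s.x)).round(2),
      [(t,round(np.mean(np.minimum(res([t,s.x[1]]),8)),2)) for t in(.27,.29,.31,.33,.35,.37)])
run(sys.argv[1])
E
python3 icp.py 5
```

```text
side 4609 5766 turned 0.2986 rod x 1.0 med res 2.09 [(0.27, np.float64(3.29)), (0.29, np.float64(2.41)), (0.31, np.float64(2.51)), (0.33, np.float64(3.59)), (0.35, np.float64(4.96)), (0.37, np.float64(5.94))]
top 2770 3020 turned 0.2896 rod x 4.0 med res 2.85 [(0.27, np.float64(4.18)), (0.29, np.float64(3.82)), (0.31, np.float64(4.22)), (0.33, np.float64(5.14)), (0.35, np.float64(5.84)), (0.37, np.float64(6.27))]
```

```bash
python3 -m pendant '[[0,-0.5,-3,-0.2,0],[0,-0.5,-3,-0.1,0],[0,0,-3,0,0],[0,0,-3,0,0],[0,0,0,0,0],[0,0,0,0,0],[0,0,0,0,0]]'; python3 - <<'E'
from h import *
for c in("side","top"):
    p,d=optics.snapshot(c); cv2.imwrite(f"pics/{c}6.png",p); np.save(f"{c}6.npy",d)
s=r.sense(); print(s["tool_pos"],s["ft_force"],s["wrist_torque"],s["finger_gap"])
# wheel-disc plane: lean from its normal, before and after, side view
yaw=R.from_euler("z",11.2,degrees=True)
for n in("0","5","6"):
    im=cv2.imread(f"pics/side{n}.png"); P=cloud("side",np.load(f"side{n}.npy")); Q=yaw.apply((P-[556,64,0]).reshape(-1,3)).reshape(P.shape)
    g=im.astype(int); m=(g.min(-1)>70)&(g.max(-1)-g.min(-1)<30)&(Q[...,2]>50)&(Q[...,2]<170)&(Q[...,1]>-160)&(Q[...,1]<-20)&(abs(Q[...,0])<90)
    q=Q[m]; w=np.ones(len(q),bool)
    for _ in range(15):
        A=np.c_[q[:,1],q[:,2],np.ones(len(q))]; s=np.linalg.lstsq(A[w],q[w,0],rcond=None)[0]; e=q[:,0]-A@s; w=abs(e)<max(5,1.5*np.median(abs(e)))
    print(n,len(q),w.sum(),"lean",-np.arctan(s[1]).round(3),"yaw err",s[0].round(3))
E
python3 icp.py 6
```

```text
time: 11.65
tool_pos: [579.4, 161.7, 275.4]
tcp_rot: [180.0, 0.1, -101.2]
ft_force: [-1.6, 5.2, -2.6]
finger_gap: 24.2
[579.44925935 161.69557077 275.41190698] [-1.83452142  5.56155022 -0.63689978] [ 0.75188383  0.57994089 -0.03988174] 24.394063685587934
0 1574 1267 lean 0.365 yaw err 0.001
5 1069 802 lean 0.062 yaw err -0.001
6 1034 758 lean 0.014 yaw err -0.001
side 4609 5686 turned 0.3436 rod x 0.9 med res 2.12 [(0.27, np.float64(5.84)), (0.29, np.float64(4.94)), (0.31, np.float64(3.67)), (0.33, np.float64(2.64)), (0.35, np.float64(2.46)), (0.37, np.float64(3.36))]
top 2770 3248 turned 0.3358 rod x 3.9 med res 2.94 [(0.27, np.float64(5.7)), (0.29, np.float64(5.05)), (0.31, np.float64(4.38)), (0.33, np.float64(3.94)), (0.35, np.float64(4.12)), (0.37, np.float64(4.91))]
```

```bash
python3 - <<'E'
from h import *
a=cv2.imread("pics/side6.png")[60:330,200:400]; b=cv2.imread("pics/top6.png")[80:300,110:440]
a=cv2.resize(a,(370,500),interpolation=cv2.INTER_CUBIC); b=cv2.resize(b,(420,280)); c=np.zeros((500,790,3),np.uint8); c[:,:370]=a; c[:280,370:]=b
cv2.imwrite("pics/f.png",c)
E
```

```text
(no output)
```

View pics/f.png

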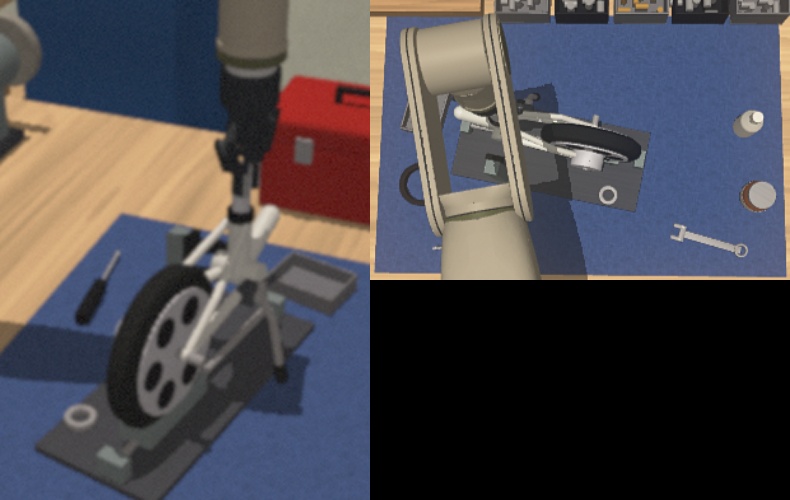

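The frame is upright with the kickstand down: the foot is at about (280,375) in the side view. The ring, wrench, jar, oil bottle and screwdriver are where they were. The arm partly hides the tray and tape in the top view, but nothing has been near them.

```bash
python3 -c "
from bench import r,hand_in
s=r.sense();print(s['time'],s['finger_gap'],s['ft_force']);print(hand_in())"
```

```text
11.75 24.394063685587934 [-1.83452142  5.56155022 -0.63689978]
the job is handed in; nothing more can be done
None
```

The kickstand is down and the gripper is holding the frame upright at the seat post; I handed the job in at 11.75 s.

- **Kickstand:** I pushed it down from above with shut fingers. The force at the fingers dropped to about zero, and pictures before and after raising show the leg down. I judged that it is fully down from those pictures and did not measure the angle.
- **Raising the frame:** I then gripped the seat post at 30 N (finger opening about 24 mm) and raised the frame along its arc.
- **Lean:** the estimates differ a little but all lie near zero. The wheel plane gives about 0.00 rad after correcting for its bias at the start. Matching the depth images gives about +0.006 rad (side) and +0.014 rad (top). The arm's own travel gives about -0.007 rad.
- **Force:** about 6 N remained at the wrist, mostly sideways along the bike, because the grip is slightly off-centre.
- **Loose things:** the ring, wrench, screwdriver, jar and oil bottle look undisturbed. The arm partly hid the tray and tape in the last top view, though the tray shows in place in the side view; the tape I could only see in part.

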